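# Draw the toy drawer's lock bolt with the hook key and open its door

### The arm

A 6-joint arm with a two-finger parallel gripper is mounted at the origin on the work surface. World frame = base frame: x ahead of the robot, y to its left, z up, the work surface at z = 0. Lengths are in m, angles in degrees, forces in N, time in s.
With the tool pointing down it reaches from about 0.3 to 0.75 m from the base axis. Payload 8.5 kg.
Tool frame: the origin (TCP) lies on the centre line of the jaws, within the pads' length; the fingertips stand 17 mm ahead of it and the grasp point (between the pads) lies 2 mm behind it (env.tip_extent is the distance from the TCP to the fingertips, in m); z points along the fingers, y is the direction in which the jaws open and shut (so a half turn about z gives the same grasp; the last joint's range is limited). The gripper opens to 85 mm and grips with 20 to 120 N. Pads are 22 mm wide; open, the fingers measure 114 mm over their backs; the gripper's body (76 mm by 85 mm) begins 54 mm behind the grasp point. The pads swing forward as they close: fully open they stand 13 mm farther back than shut.
Start: joints at [-85.674, 21.807, 74.336, -0, 83.858, -12.336], TCP at [0.158, -0.527, 0.248] pointing down, gripper open.
Joint ranges: [-178.18, 178.18], [-50.72, 133.34], [12.68, 142.11], [-81.47, 261.47], [9.98, 163.14], [-165.26, 165.26]. Speed limits (degrees/s): [136.94, 136.94, 180, 180, 180, 180].

### API

Orientations are given as a 3x3 rotation matrix whose columns are the frame's x, y, z axes.
In Python, from rig import telemetry, get_image, camera_params, close_job, env gives the robot as it stands.
- The arm moves only by the tool apply_moves, never from a script. Its argument "motion" is a list of rows, each an object of numbers: "tx", "ty", "tz": the shift along the tool's x, y, z in cm; "turn": the turn about the tool's z in degrees; "jaw": the gripper's target within -1 to 1 (fully open at 1, half-way at 0, shut at -1). In form: [{"tx": .., "ty": .., "tz": .., "turn": .., "jaw": ..}, ...]. A call has 1 to 5 rows; each row is the pose to reach, as a shift and turn from the pose measured when the call began, along the tool's axes at that moment; what a row does not reach only later rows make up. A row lasts 1/12 s, in which the tool goes at most 41.7 mm and 7.16 degrees, less where a joint would pass 70% of its speed; a pose out of reach is approached as far as the arm can. A call with a gripper value outside its range is refused whole. The fingers move at their own pace and stop on an object; "squeeze" is the grip in N (left out, the last holds). Time passes only in rows, so rows that repeat a pose let the fingers close. It gives the time, the measured TCP pose, the force and the opening at its end, in the units of the state.
- telemetry.observe(): the state, without advancing time (a new reading comes with each control period).
- get_image(name): name is "scene" or "side" or "wrist"; returns (picture, depth): 420x560x3 uint8, red, green, blue; 420x560 float32, m along the optical axis (not along the pixel's ray), 0 where there is no reading.
- camera_params(name): a dict with "fx", "fy", "cx", "cy" (pixels), "rvec" (rotation vector, rad) and "tvec" (3), from world to camera coordinates, as OpenCV has them. Camera axes: x right, y down, z forward; pixel columns grow to the right and rows downward; lengths in m; the calibration is good to about 2 mm. A picture is of the moment at which its call begins: read the wrist's pose just before it. camera_params takes no time and is no camera call; for the wrist camera it gives the pose at the moment of the call.
- close_job(): hands the job in, once; it reports no verdict.
The state is a dict: "time_s": time; "q": joint angles; "qvel": joint speeds; "joint_efforts": joint torques, N m; "position": TCP position; "tool_rot": TCP orientation; "ft_force": force on the tool from outside, world axes, zero at the start; "wrist_torque": the same for the moment, N m; "grip_width": finger opening in m.
Only numpy, scipy, OpenCV 4.12 (cv2) and the standard library are available. Lean on these libraries where they do the work, as an engineer would, in place of code of your own. Each camera call takes 0.05 s, during which the arm holds its last target. There are 200 camera calls.

### The job

Open the bamboo toy drawer for the children: with the hook key from its stand, catch the brass ring deep in the bore of the drawer's lock post and draw the bolt gently all the way up to its stop. Then stand the key back in its stand and slide the frosted door fully open, never forcing the key against ring, bolt or bore, and leave the toys and other things where they are.

Things in the scene. Friction and masses are not known exactly. Their poses are not given: they have to be found in the camera images.
- drawer: Bamboo toy drawer, fixed to the table, 260 mm (x) by 300 mm (y), 130 mm high, with a flat closed deck. Origin: centre of its underside; x points from its door end (the face at x = -130 mm) to its back, y to the left for one looking along x, z up. In its corner at -x, +y is a darker 60 x 60 mm lock post, its top level with the deck.
- bore (a point): Centre of the mouth of the lock post's upright bore, 41 mm across, brass-rimmed, at (-100, 120, 130) mm in the drawer's frame. Down in it is the bolt, a black plunger 37 mm across, its top face 82 mm below the mouth at joint bolt = 0, with a brass ring standing on it.
- ring (a point): Centre of the bolt's upright brass ring, on the bore's axis: 65 mm below the mouth at bolt = 0, rising with the bolt. The ring is round, 26 mm over the outside, of 3 mm wire, its opening 20 mm. It swivels stiffly about the upright axis (0.02 N m) and may face any way; its turn is not measured: see or feel for it (this point's axes are the drawer's and say nothing of it).
- bolt (a joint): Height of the lock bolt above its lowest position, m: 0 fully down, 0.060 at its upper stop (a stiff rubber buffer), where the ring's top stands 8 mm proud of the mouth. Rubber-sealed, it drags about 7 N on the way up and stays where it is left. The door is held until the bolt is about 0.016 up. Starts 0 to 0.006 up.
- door (a joint): Opening of the frosted acrylic sliding door, m: 0 shut, 0.105 fully open against its stop. It slides along the drawer's -y with about 2 N of drag and stays where it is left.
- pull (a point): Top centre of the door's bamboo pull, a block 14 mm thick (drawer's x), 40 mm wide (drawer's y), standing on the door's top edge from 132 to 166 mm above the table; with the door shut at (-100, 32.5, 166) mm in the drawer's frame, and it moves with the door.
- stand: Bamboo key stand, fixed, 66 x 66 mm, 110 mm high, with an upright hole of 35 mm diameter, 103 mm deep in the middle of its top. Origin: centre of its underside. It is on the right or the left of the drawer.
- stand_hole0 (a point): Centre of the stand's hole, in its top face.
- key: Hook key standing in the stand. Origin: on its axis at the underside of its round steel collar (44 mm across, 4 mm thick), which rests on the stand's top; z up. Above the collar a flat white handle, 34 mm wide (key's x), 12 mm thick (key's y), from 4 to 50 mm above the origin, its +x edge red. Mass 70 to 120 g.
- hook (a point): Middle of the hook's bottom bar. Below the collar hangs a straight 4 mm steel rod on the key's axis; at its foot the 4 mm bar's centreline, 95 mm below the key's origin, runs 11 mm to the key's +x (the red edge's side) and ends in a tip turned up, its top 87 mm below the origin. Between rod and tip is a 7 mm gap; overall 15 mm wide.
- abacus: wooden abacus frame with rainbow beads, 110 x 160 x 18 mm, lying on the drawer's deck; origin under its centre; leave it alone
- turtle: olive plastic turtle, about 95 x 74 x 38 mm, inside the drawer; origin under its shell's centre; leave it alone
- trumpet: copper toy trumpet inside the drawer, 235 mm long along its x (bell at -x, 72 mm across), 70 mm high; origin under its valves; leave it alone
- tub: white and blue wipes tub, 80 mm across, 140 mm high, on the table on the side away from the stand; origin under its centre; leave it alone
- sanitizer: pump bottle of hand sanitiser, 64 mm across, about 170 mm high; origin under its centre; leave it alone
- car: yellow toy car with wooden wheels, 90 x 54 x 49 mm, on the table right of the drawer; origin under its centre; leave it alone
- ball_center (a point): Centre of the cobalt rubber ball, 60 mm across, inside the drawer; leave it alone
Not all that is in view belongs to the job. Several things have the shape of the key; the one meant has the colours described above.

How it is judged:
By the outcome, as a careful person would: the job done as asked, in the order asked, and still so for the second after the job is handed in, with the robot touching nothing.
It also fails if it takes over 72 s, if anything falls off the work surface, if the arm or the gripper's body presses on something with over 40 N, if the wrist force passes 120 N, or if a joint passes its speed limit or range.

## Working session

There is one attempt and no reset: what is moved stays moved. The work goes in short steps, Python scripts to look and compute and a tool call to move; the robot and the scene stay as the last step left them, time stands still between calls to the robot, and variables do not carry over. Pictures are saved under pics/ and viewed, about 8 in all and at most 12, crops included, and the job is handed in when it is done.

Besides the shell and the picture viewer there is one more tool, called by a JSON object that holds its "api" and its "payload". apply_moves: Moves the arm, as the interface text tells. Its arguments: {"type":"object","properties":{"motion":{"type":"array"},"squeeze":{"type":"number"}},"required":["motion"]}

```bash
ls; mkdir -p pics; cat > h.py <<'E'
import numpy as np, cv2
from rig import telemetry, get_image, camera_params, close_job, env
def cam(n):
    p=camera_params(n); R=cv2.Rodrigues(np.array(p['rvec'],float))[0]; return p,R,np.array(p['tvec'],float)
def shot(n,f=None):
    c=cam(n); im,d=get_image(n)
    if f: cv2.imwrite('pics/'+f,im[:,:,::-1]); np.savez('pics/'+f+'.npz',d=d,R=c[1],t=c[2],k=[c[0][k] for k in('fx','fy','cx','cy')],im=im)
    return im,d,c
def load(f): return np.load('pics/'+f+'.npz')
def px(f,u,v,z=None):
    "world point of pixel; if z given intersect ray with plane z, else use depth"
    L=load(f); fx,fy,cx,cy=L['k']; r=np.array([(u-cx)/fx,(v-cy)/fy,1.]); R,t=L['R'],L['t']
    o=-R.T@t; d=R.T@r
    if z is None: s=np.median(L['d'][max(0,v-1):v+2,max(0,u-1):u+2])
    else: s=(z-o[2])/d[2]
    return o+s*d
def proj(f,P):
    L=load(f); fx,fy,cx,cy=L['k']; c=L['R']@np.asarray(P,float)+L['t']; return np.array([fx*c[0]/c[2]+cx,fy*c[1]/c[2]+cy])
E
python3 - <<'E'
from h import *
s=telemetry.observe(); print(s)
for n in('scene','side','wrist'): shot(n,n+'0.png')
a=cv2.imread('pics/scene0.png');b=cv2.imread('pics/side0.png')
cv2.imwrite('pics/s0.png',cv2.resize(a,(784,588)));cv2.imwrite('pics/s1.png',cv2.resize(b,(784,588)))
E
```

```text
pics
{'time_s': 0.0, 'q': array([-8.56749502e+01,  2.18377067e+01,  7.43859171e+01,  6.29319761e-04,
        8.38575855e+01, -1.23350934e+01]), 'qvel': array([ 0.06090309, -0.00524028,  0.08519202,  0.00107952, -0.01993519,
        0.05479867]), 'joint_efforts': array([ 5.19797177e-04, -4.48466599e+01, -2.31278729e+01, -1.79306971e-04,
        4.75742723e-03,  2.41099855e-05]), 'position': array([ 0.15766685, -0.52662458,  0.24773569]), 'tool_rot': array([[ 9.58022514e-01,  2.86692959e-01, -9.60008724e-05],
       [ 2.86692804e-01, -9.58021522e-01,  1.41415591e-03],
       [ 3.13457641e-04, -1.38231596e-03, -9.99998995e-01]]), 'ft_force': array([-0.27930283,  0.2458075 , -0.14753234]), 'wrist_torque': array([ 0.0050405 , -0.00656439, -0.03773148]), 'grip_width': 0.08532257992627716}
```

View pics/s0.png

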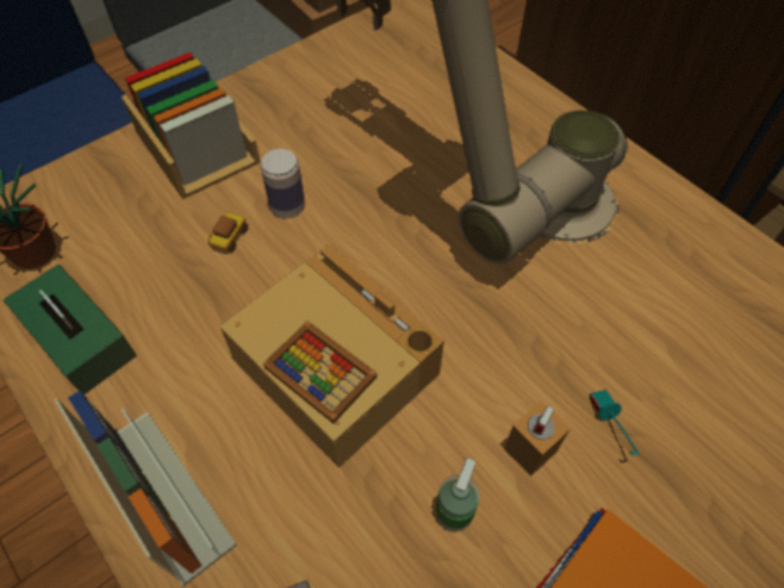

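View pics/s1.png

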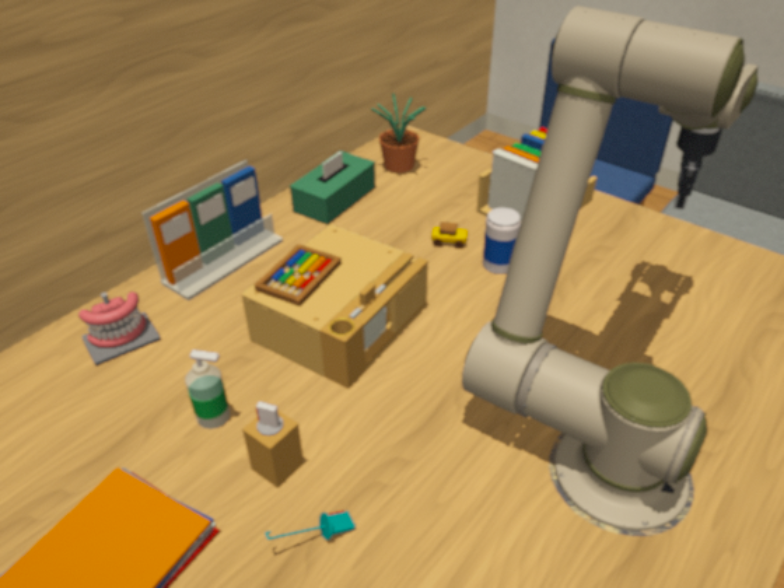

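The scene view shows the drawer with its bore at (420,340), the stand and key at (540,428) and the pull at about (385,300). The side view shows the bore at (343,326), the key at (268,415) and the pull at (367,295). Next I locate these with the calibration.

```bash
python3 - <<'E'
from h import *
np.set_printoptions(precision=4,suppress=True)
def q(f,u,v,z=None): return px(f,round(u/1.4),round(v/1.4),z)
for n,f,u,v,z in [('bore','scene0.png',420,340,.13),('bore','side0.png',343,326,.13),('collar','scene0.png',542,427,.114),('collar','side0.png',268,426,.114),
 ('handletop','scene0.png',547,410,.164),('handletop','side0.png',266,406,.164),
 ('cornerBL','scene0.png',222,325,.13),('cornerfar','scene0.png',340,455,.13),('cornerlock','scene0.png',443,345,.13),('cornerDoorR','scene0.png',322,250,.13),
 ('c1','side0.png',350,348,.13),('c2','side0.png',246,298,.13),('c3','side0.png',345,230,.13),('c4','side0.png',428,262,.13),('pullscene','scene0.png',387,300,.166),('pullside','side0.png',368,290,.166),('sanit','scene0.png',468,462,.17)]:
    print(n,f,q(f,u,v,z),q(f,u,v))
def crop(f,u,v,w,h):
    im=cv2.imread('pics/'+f); u=int(u/1.4);v=int(v/1.4); return cv2.resize(im[v-h:v+h,u-w:u+w],(400,400),interpolation=cv2.INTER_CUBIC)
cv2.imwrite('pics/c0.png',np.hstack([crop('scene0.png',542,430,35,35),crop('side0.png',268,430,35,35)]))
E
```

```text
bore scene0.png [0.5337 0.1204 0.13  ] [0.5202 0.1066 0.0961]
bore side0.png [0.5315 0.1177 0.13  ] [0.5469 0.102  0.1102]
collar scene0.png [0.4796 0.3634 0.114 ] [0.4957 0.3693 0.1501]
collar side0.png [0.4788 0.3662 0.114 ] [0.477  0.3675 0.1166]
handletop scene0.png [0.4745 0.3577 0.164 ] [0.4722 0.3568 0.1592]
handletop side0.png [0.475  0.3645 0.164 ] [0.4773 0.3628 0.1609]
cornerBL scene0.png [ 0.783  -0.1243  0.13  ] [ 0.783  -0.1246  0.1296]
cornerfar scene0.png [0.766  0.1977 0.13  ] [0.7526 0.1721 0.0522]
cornerlock scene0.png [0.5092 0.1513 0.13  ] [0.5051 0.1477 0.1205]
cornerDoorR scene0.png [ 0.5502 -0.1454  0.13  ] [ 0.55   -0.1458  0.1293]
c1 side0.png [0.4807 0.1553 0.13  ] [0.5018 0.1334 0.1006]
c2 side0.png [0.7389 0.1749 0.13  ] [0.7462 0.1696 0.1227]
c3 side0.png [ 0.7462 -0.1272  0.13  ] [ 0.7458 -0.1268  0.1304]
c4 side0.png [ 0.5245 -0.1465  0.13  ] [ 0.622  -0.2846  0.0034]
pullscene scene0.png [0.5404 0.0362 0.166 ] [0.5409 0.0369 0.1674]
pullside side0.png [0.5351 0.0375 0.166 ] [0.5361 0.0364 0.1648]
sanit scene0.png [0.6314 0.3408 0.17  ] [0.6309 0.3405 0.1686]
```

View pics/c0.png

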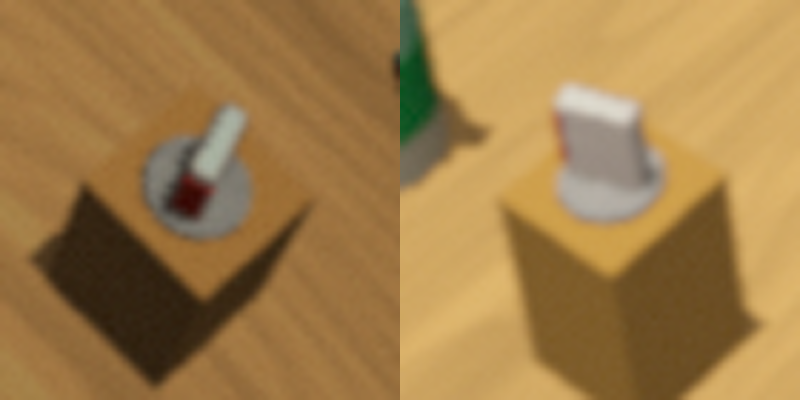

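The crop shows the key's red edge at the left in the side view and toward the camera in the scene view. The collar is centred at about (197,187) in the left panel. Next come the wrist camera mounting and the key's yaw.

```bash
python3 - <<'E'
from h import *
np.set_printoptions(precision=4,suppress=True)
s=telemetry.observe(); p,R,t=cam('wrist'); T=s['tool_rot']
C=-R.T@t; print('cam in tool',T.T@(C-s['position']),'axes cols',T.T@R.T, p['fx'],p['cx'],p['cy'])
f='side0.png'; g=lambda x,y:(156+(x-400)/5.714,272+y/5.714)
a=px(f,*g(560,92),.164);b=px(f,*g(640,105),.164);d=a-b;print('key x yaw',a,b,np.degrees(np.arctan2(d[1],d[0])))
f='scene0.png'; cu,cv_=int(542/1.4)-35,int(430/1.4)-35; g=lambda x,y:(cu+x/5.714,cv_+y/5.714)
print('collar',px(f,*g(197,187),.114)); a=px(f,*g(187,185),.164);b=px(f,*g(235,108),.164);d=a-b;print(a,b,np.degrees(np.arctan2(d[1],d[0])))
E
```

```text
cam in tool [ 0.0741 -0.0006 -0.1255] axes cols [[-0.0003 -0.9564 -0.292 ]
 [ 1.     -0.0004  0.0002]
 [-0.0003 -0.292   0.9564]] 304.649186289171 276.5307344797862 212.49558263550068
key x yaw [0.4899 0.369  0.164 ] [0.46  0.354 0.164] 26.571128528203825
collar [0.4801 0.3622 0.114 ]
[0.5046 0.3675 0.164 ] [0.4672 0.3572 0.164 ] 15.382688957090387
```

{"api": "apply_moves", "payload": {"motion": [{"tx": 47, "ty": -50, "tz": 0, "turn": -8, "jaw": 1}, {"tx": 47, "ty": -50, "tz": 0, "turn": -8, "jaw": 1}, {"tx": 47, "ty": -50, "tz": 0, "turn": -8, "jaw": 1}, {"tx": 47, "ty": -50, "tz": 0, "turn": -8, "jaw": 1}, {"tx": 47, "ty": -50, "tz": 0, "turn": -8, "jaw": 1}]}}

```text
time_s: 0.57
position: [0.2512, -0.3386, 0.2482]
tool_rot: [[0.909, 0.417, -0.0], [0.417, -0.909, 0.002], [0.001, -0.001, -1.0]]
ft_force: [2.5, 0.0, -0.1]
grip_width: 0.0855
```

{"api": "apply_moves", "payload": {"motion": [{"tx": 37.3, "ty": -29.8, "tz": 3, "turn": 0, "jaw": 1}, {"tx": 37.3, "ty": -29.8, "tz": 3, "turn": 0, "jaw": 1}, {"tx": 37.3, "ty": -29.8, "tz": 3, "turn": 0, "jaw": 1}, {"tx": 37.3, "ty": -29.8, "tz": 3, "turn": 0, "jaw": 1}, {"tx": 37.3, "ty": -29.8, "tz": 3, "turn": 0, "jaw": 1}]}}

```text
time_s: 0.98
position: [0.3445, -0.1528, 0.2355]
tool_rot: [[0.909, 0.416, 0.0], [0.416, -0.909, 0.001], [0.001, -0.001, -1.0]]
ft_force: [0.9, -0.6, -0.2]
grip_width: 0.0854
```

```bash
cat >> h.py <<'E'
def to(P,yaw=None):
    "print move (cm, deg) from present pose to TCP P, tool-x yaw (deg)"
    s=telemetry.observe(); T=s['tool_rot']; y=np.degrees(np.arctan2(T[1,0],T[0,0]))
    d=T.T@(np.asarray(P)-s['position'])*100
    print('move',d.round(2),'yaw now %.2f'%y, 'turn',None if yaw is None else round(-((yaw-y+180)%360-180),2),'t',s['time_s'],'pos',s['position'].round(4),'F',s['ft_force'].round(1))
E
python3 -c "
from h import *
to([.4655,.088,.2])"
```

```text
move [ 21.02 -16.85   3.58] yaw now 24.59 turn None t 0.9833 pos [ 0.3445 -0.1528  0.2355] F [ 0.9 -0.6 -0.2]
```

{"api": "apply_moves", "payload": {"motion": [{"tx": 21, "ty": -16.9, "tz": 4, "turn": 0, "jaw": 1}, {"tx": 21, "ty": -16.9, "tz": 4, "turn": 0, "jaw": 1}, {"tx": 21, "ty": -16.9, "tz": 4, "turn": 0, "jaw": 1}, {"tx": 21, "ty": -16.9, "tz": 4, "turn": 0, "jaw": 1}, {"tx": 21, "ty": -16.9, "tz": 4, "turn": 0, "jaw": 1}]}}

```text
time_s: 1.4
position: [0.4364, 0.0321, 0.2051]
tool_rot: [[0.909, 0.416, 0.0], [0.416, -0.909, 0.001], [0.001, -0.001, -1.0]]
ft_force: [-0.0, -1.8, 0.8]
grip_width: 0.0854
```

{"api": "apply_moves", "payload": {"motion": [{"tx": 5.4, "ty": -4.4, "tz": 2, "turn": 0, "jaw": 1}, {"tx": 5.4, "ty": -4.4, "tz": 2, "turn": 0, "jaw": 1}, {"tx": 5.4, "ty": -4.4, "tz": 2, "turn": 0, "jaw": 1}, {"tx": 5.4, "ty": -4.4, "tz": 2, "turn": 0, "jaw": 1}]}}

```text
time_s: 1.73
position: [0.467, 0.0958, 0.1844]
tool_rot: [[0.908, 0.419, -0.002], [0.419, -0.908, 0.001], [-0.001, -0.002, -1.0]]
ft_force: [0.4, -0.5, 0.9]
grip_width: 0.0854
```

```bash
python3 - <<'E'
from h import *
to([.4655,.088,.185])
im,d,c=shot('wrist','w1.png')
cv2.imwrite('pics/w1v.png',cv2.resize(im[:,:,::-1],(784,588)))
u,v=proj('w1.png',[.5326,.119,.13]).astype(int); print(u,v)
k=cv2.convertScaleAbs(im[max(0,v-50):v+50,u-50:u+50,::-1],alpha=1.6,beta=30)
cv2.imwrite('pics/w1c.png',cv2.resize(k,(600,600),interpolation=cv2.INTER_CUBIC)); print('origin',u-50,max(0,v-50),k.shape)
E
```

```text
move [-0.46  0.64 -0.06] yaw now 24.78 turn None t 1.7333 pos [0.467  0.0958 0.1844] F [ 0.4 -0.5  0.9]
288 128
origin 238 78 (100, 100, 3)
```

View pics/w1c.png

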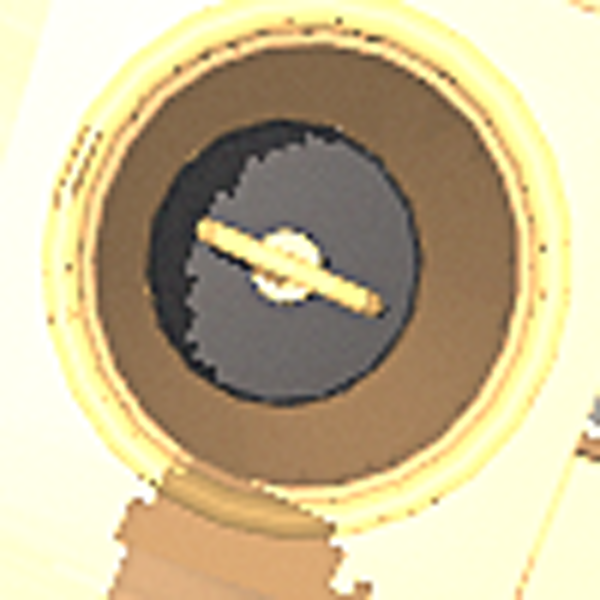

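The crop shows the ring edge-on inside the bore, running from (205,230) to (380,303). The bore rim's inner edge is centred at about (307,264).

```bash
python3 - <<'E'
from h import *
np.set_printoptions(precision=4,suppress=True)
f='w1.png'; g=lambda x,y:(238+x/6-.4,78+y/6-.4)
print('bore',px(f,*g(307,264),.13))
for z in (.065,.07): 
    a=px(f,*g(203,229),z);b=px(f,*g(381,304),z);d=b-a
    print(z,a,b,(a+b)/2,np.linalg.norm(d),'ring line yaw',np.degrees(np.arctan2(d[1],d[0])))
L=load(f)
for x,y in[(350,200),(350,340),(250,340),(307,515),(255,245),(330,280)]:
    u,v=g(x,y); print(x,y,px(f,round(u),round(v)))
print(proj(f,[.4795,.364,.114]), proj(f,[.537,.037,.166]))
E
```

```text
bore [0.5359 0.1207 0.13  ]
0.065 [0.5347 0.1322 0.065 ] [0.536  0.1075 0.065 ] [0.5354 0.1198 0.065 ] 0.024730415849959532 ring line yaw -87.15977816036876
0.07 [0.5347 0.1321 0.07  ] [0.5359 0.1079 0.07  ] [0.5353 0.12   0.07  ] 0.024225398744083554 ring line yaw -87.15977816036862
350 200 [0.5465 0.1159 0.0492]
350 340 [0.5302 0.108  0.0492]
250 340 [0.5243 0.1208 0.0487]
307 515 [0.5149 0.1106 0.1306]
255 245 [0.5359 0.1256 0.0774]
330 280 [0.5361 0.1152 0.0771]
[-141.6404   28.2147] [448.3286 195.3453]
```

View pics/w1v.png

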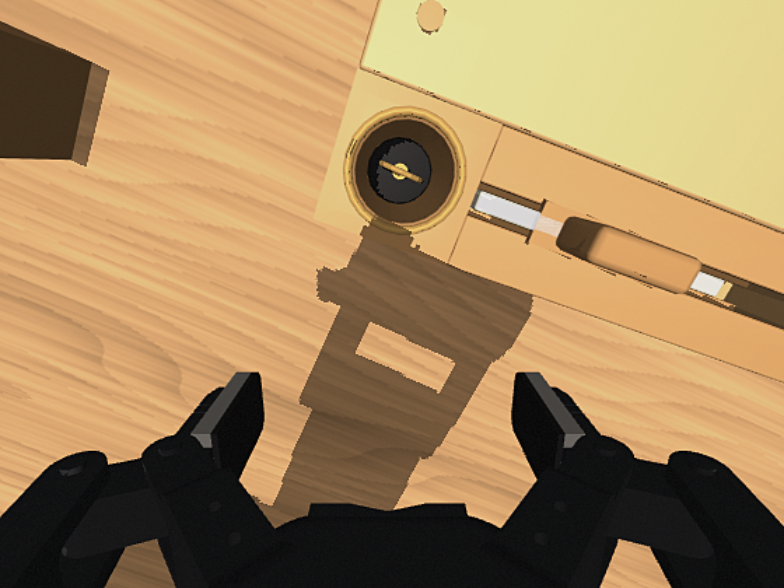

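The full view confirms the layout: the bore is at (405,170) and the pull at about (645,258). The stand's edge shows at the left. Now I move above the key.

{"api": "apply_moves", "payload": {"motion": [{"tx": 12.4, "ty": -23.8, "tz": -5.5, "turn": 0, "jaw": 0.5}, {"tx": 12.4, "ty": -23.8, "tz": -5.5, "turn": 0, "jaw": 0.5}, {"tx": 12.4, "ty": -23.8, "tz": -5.5, "turn": 0, "jaw": 0.5}, {"tx": 12.4, "ty": -23.8, "tz": -5.5, "turn": 0, "jaw": 0.5}, {"tx": 12.4, "ty": -23.8, "tz": -5.5, "turn": 0, "jaw": 0.5}]}}

```text
time_s: 2.2
position: [0.4772, 0.2988, 0.2282]
tool_rot: [[0.91, 0.415, 0.0], [0.415, -0.91, 0.001], [0.001, -0.001, -1.0]]
ft_force: [0.2, -0.9, -0.2]
grip_width: 0.0642
```

```bash
python3 -c "
from h import *
to([.4795,.364,.24],25)"
```

```text
move [ 2.92 -5.84 -1.17] yaw now 24.54 turn -0.46 t 2.2 pos [0.4772 0.2988 0.2282] F [ 0.2 -0.9 -0.2]
```

{"api": "apply_moves", "payload": {"motion": [{"tx": 2.9, "ty": -5.8, "tz": -1.2, "turn": 0, "jaw": 0.5}, {"tx": 2.9, "ty": -5.8, "tz": -1.2, "turn": 0, "jaw": 0.5}, {"tx": 2.9, "ty": -5.8, "tz": -1.2, "turn": 0, "jaw": 0.5}, {"tx": 2.9, "ty": -5.8, "tz": -1.2, "turn": 0, "jaw": 0.5}]}}

```text
time_s: 2.53
position: [0.4797, 0.3631, 0.2405]
tool_rot: [[0.91, 0.416, 0.001], [0.416, -0.91, 0.001], [0.001, -0.001, -1.0]]
ft_force: [-0.6, 0.3, -0.2]
grip_width: 0.0642
```

```bash
python3 - <<'E'
from h import *
to([.4795,.364,.24],25)
im,d,c=shot('wrist','w2.png')
u,v=proj('w2.png',[.4795,.364,.14]).astype(int); print(u,v)
k=cv2.convertScaleAbs(im[v-60:v+60,u-60:u+60,::-1],alpha=1.1)
cv2.imwrite('pics/w2c.png',cv2.resize(k,(600,600),interpolation=cv2.INTER_CUBIC)); print('origin',u-60,v-60,k.shape)
E
```

```text
move [ 0.02 -0.09  0.05] yaw now 24.55 turn -0.45 t 2.5333 pos [0.4797 0.3631 0.2405] F [-0.6  0.3 -0.2]
276 218
origin 216 158 (120, 120, 3)
```

View pics/w2c.png

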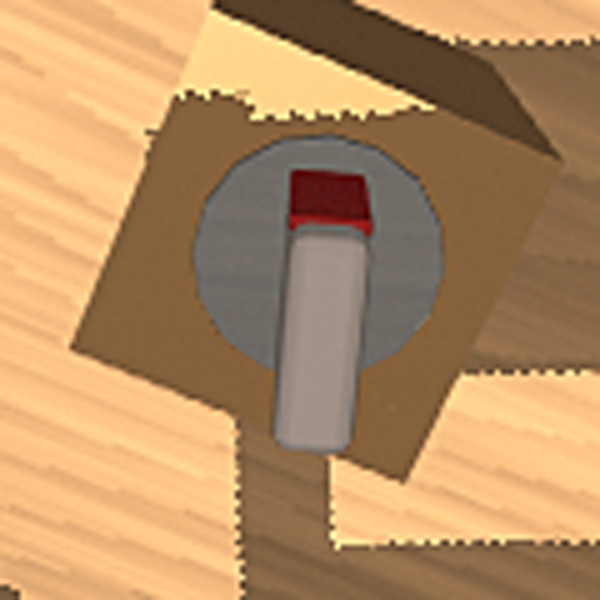

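The crop shows the handle top running from (330,225) to (313,448), with the red edge at the top (tool +x). The collar is centred at about (318,256).

```bash
python3 - <<'E'
from h import *
np.set_printoptions(precision=4,suppress=True)
f='w2.png'; g=lambda x,y:(216+x/5-.4,158+y/5-.4)
print('collar',px(f,*g(318,256),.114))
a=px(f,*g(331,222),.164);b=px(f,*g(313,450),.164);d=a-b
print(a,b,(a+b)/2,np.linalg.norm(d),np.degrees(np.arctan2(d[1],d[0])))
u,v=g(315,350);print(px(f,round(u),round(v)))
E
```

```text
collar [0.4809 0.3619 0.114 ]
[0.4992 0.3687 0.164 ] [0.4673 0.3569 0.164 ] [0.4832 0.3628 0.164 ] 0.033978735815861846 20.457508520696663
[0.4797 0.3619 0.1595]
```

```bash
python3 -c "
from h import *
to([.4818,.3622,.139],20.5)"
```

```text
move [ 0.18  0.09 10.13] yaw now 24.48 turn 3.98 t 2.5833 pos [0.4797 0.3622 0.2403] F [ 0.7 -1.1 -0.3]
```

{"api": "apply_moves", "payload": {"motion": [{"tx": 0.2, "ty": 0.1, "tz": 3, "turn": 4, "jaw": 0.3}, {"tx": 0.2, "ty": 0.1, "tz": 6, "turn": 4, "jaw": 0.2}, {"tx": 0.2, "ty": 0.1, "tz": 9, "turn": 4, "jaw": 0}, {"tx": 0.2, "ty": 0.1, "tz": 10.1, "turn": 4, "jaw": 0}, {"tx": 0.2, "ty": 0.1, "tz": 10.1, "turn": 4, "jaw": 0}]}}

```text
time_s: 3.0
position: [0.4813, 0.3594, 0.1365]
tool_rot: [[0.938, 0.347, -0.006], [0.347, -0.938, -0.002], [-0.006, 0.0, -1.0]]
ft_force: [-1.1, 0.0, 0.4]
grip_width: 0.0427
```

{"api": "apply_moves", "payload": {"motion": [{"tx": 0, "ty": 0, "tz": 0, "turn": 0, "jaw": -0.9}, {"tx": 0, "ty": 0, "tz": 0, "turn": 0, "jaw": -0.9}, {"tx": 0, "ty": 0, "tz": 0, "turn": 0, "jaw": -0.9}, {"tx": 0, "ty": 0, "tz": 0, "turn": 0, "jaw": -0.9}, {"tx": 0, "ty": 0, "tz": 0, "turn": 0, "jaw": -0.9}], "squeeze": 40}}

```text
time_s: 3.42
position: [0.4819, 0.3592, 0.1378]
tool_rot: [[0.938, 0.347, -0.003], [0.347, -0.938, -0.002], [-0.004, 0.001, -1.0]]
ft_force: [0.5, -3.4, 7.0]
grip_width: 0.0116
```

```bash
python3 -c "
from h import *
s=telemetry.observe();print(s['grip_width']);to([.4818,.3622,.139],20.5)
im,d,c=shot('wrist','w3.png')
u,v=proj('w3.png',[.482,.362,.13]).astype(int);print(u,v)
cv2.imwrite('pics/w3c.png',cv2.resize(im[v-120:v+120,u-140:u+140,::-1],(700,600)))"
```

```text
0.01162492309445529
move [ 0.1  -0.29 -0.12] yaw now 20.32 turn -0.18 t 3.4167 pos [0.4819 0.3592 0.1378] F [ 0.5 -3.4  7. ]
272 275
```

View pics/w3c.png

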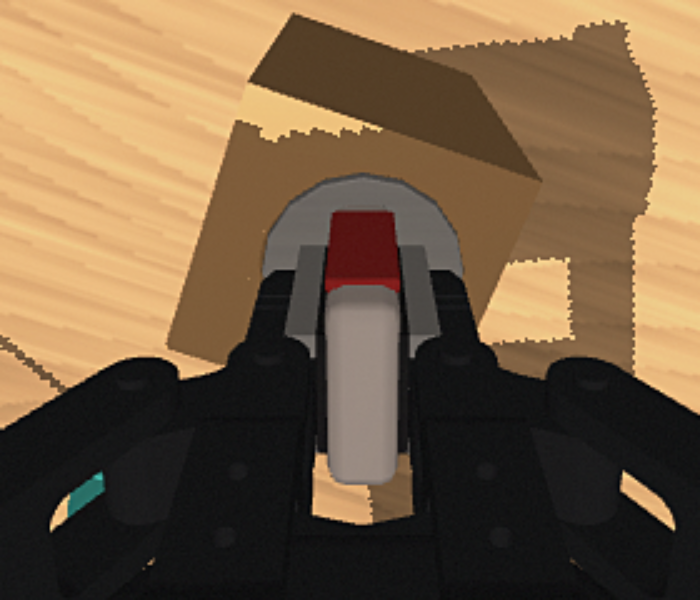

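The grip is square: the handle sits centred between the pads at (362,385). Next is the key's offset along tool x.

```bash
python3 - <<'E'
from h import *
np.set_printoptions(precision=4,suppress=True)
f='w3.png'; g=lambda x,y:(132+x/2.5-.3,155+y/2.5-.3)
s=telemetry.observe();T=s['tool_rot'];P=s['position']
for n,x,y,z in[('red',362,288,.16),('red2',362,275,.16),('end',362,484,.16),('collar top',362,173,.114),('cl',262,265,.114),('cr',463,265,.114)]:
    w=px(f,*g(x,y),z); print(n,w,T.T@(w-P))
u,v=g(362,400);print(px(f,round(u),round(v)))
E
```

```text
red [0.5005 0.3668 0.16  ] [ 0.02   -0.0006 -0.0222]
red2 [0.5025 0.3675 0.16  ] [ 0.0222 -0.0006 -0.0223]
end [0.4669 0.3543 0.16  ] [-0.0158 -0.0006 -0.0221]
collar top [0.5025 0.3675 0.114 ] [ 0.0224 -0.0006  0.0237]
cl [0.4754 0.3804 0.114 ] [ 0.0014 -0.0221  0.0238]
cr [0.4904 0.3398 0.114 ] [0.0014 0.0212 0.0239]
[0.4819 0.3601 0.1601]
```

{"api": "apply_moves", "payload": {"motion": [{"tx": 0, "ty": 0, "tz": -1.5, "turn": 0, "jaw": -0.9}, {"tx": 0, "ty": 0, "tz": -4, "turn": 0, "jaw": -0.9}, {"tx": 0, "ty": 0, "tz": -7, "turn": 0, "jaw": -0.9}, {"tx": 0, "ty": 0, "tz": -10, "turn": 0, "jaw": -0.9}, {"tx": 0, "ty": 0, "tz": -13.2, "turn": 0, "jaw": -0.9}]}}

```text
time_s: 3.88
position: [0.4818, 0.3595, 0.2711]
tool_rot: [[0.938, 0.348, -0.004], [0.348, -0.938, -0.003], [-0.005, 0.001, -1.0]]
ft_force: [0.5, 0.0, -0.6]
grip_width: 0.0115
```

```bash
cat >> h.py <<'E'
B=np.array([.5356,.1203]); N=np.radians(3); n=np.array([np.cos(N),np.sin(N)]); m=np.array([-n[1],n[0]])
KX=.001
def hook():
    s=telemetry.observe(); T=s['tool_rot'];P=s['position']; F=P+T@np.array([KX,0,.0278+.095]); e=F[:2]-B
    print('rod foot',F.round(4),'u,v mm',(e@n*1e3).round(2),(e@m*1e3).round(2),'bar z rel ring(.065) mm',round((F[2]-.065)*1e3,1),'F',s['ft_force'].round(1),'t',round(s['time_s'],2),'gw',round(s['grip_width'],4))
E
python3 -c "
from h import *
hook();to([.5186,.1191,.271],3)"
```

```text
rod foot [0.4822 0.3595 0.1483] u,v mm -40.81 241.69 bar z rel ring(.065) mm 83.3 F [ 0.5  0.  -0.6] t 3.88 gw 0.0115
move [-4.9  23.82  0.06] yaw now 20.34 turn 17.34 t 3.8833 pos [0.4818 0.3595 0.2711] F [ 0.5  0.  -0.6]
```

{"api": "apply_moves", "payload": {"motion": [{"tx": -1, "ty": 4.0, "tz": 0, "turn": 5, "jaw": -0.9}, {"tx": -2, "ty": 8.0, "tz": 0, "turn": 10, "jaw": -0.9}, {"tx": -3, "ty": 12.0, "tz": 0, "turn": 15, "jaw": -0.9}, {"tx": -4, "ty": 16, "tz": 0, "turn": 17.3, "jaw": -0.9}, {"tx": -4.9, "ty": 20, "tz": 0, "turn": 17.3, "jaw": -0.9}]}}

```text
time_s: 4.3
position: [0.5049, 0.1534, 0.2718]
tool_rot: [[0.999, 0.051, -0.004], [0.051, -0.999, -0.002], [-0.004, 0.002, -1.0]]
ft_force: [0.6, 1.0, -0.7]
grip_width: 0.0117
```

```bash
python3 -c "
from h import *
hook();to([.5186,.1191,.271],3)"
```

```text
rod foot [0.5054 0.1532 0.149 ] u,v mm -28.41 34.42 bar z rel ring(.065) mm 84.0 F [ 0.6  1.  -0.7] t 4.3 gw 0.0117
move [1.2  3.5  0.09] yaw now 2.95 turn -0.05 t 4.3 pos [0.5049 0.1534 0.2718] F [ 0.6  1.  -0.7]
```

{"api": "apply_moves", "payload": {"motion": [{"tx": 0.6, "ty": 1.7, "tz": 0.2, "turn": 0, "jaw": -0.9}, {"tx": 1.2, "ty": 3.4, "tz": 0.4, "turn": 0, "jaw": -0.9}, {"tx": 1.2, "ty": 3.45, "tz": 0.4, "turn": 0, "jaw": -0.9}, {"tx": 1.2, "ty": 3.45, "tz": 0.4, "turn": 0, "jaw": -0.9}]}}

```text
time_s: 4.63
position: [0.5186, 0.1192, 0.2679]
tool_rot: [[0.999, 0.05, -0.004], [0.05, -0.999, -0.002], [-0.004, 0.002, -1.0]]
ft_force: [-0.2, 0.3, -1.1]
grip_width: 0.0117
```

```bash
python3 - <<'E'
from h import *
hook()
im,d,c=shot('wrist','w4.png'); im2,_,_=shot('side','sd4.png')
f='w4.png';u,v=proj(f,[*B,.13]).astype(int); print(u,v)
k=cv2.resize(im[v-60:v+60,u-60:u+60,::-1],(600,600),interpolation=cv2.INTER_CUBIC); print('o',u-60,v-60)
u,v=proj('sd4.png',[*B,.15]).astype(int); print(u,v)
k2=cv2.resize(im2[v-60:v+60,u-20:u+20,::-1],(200,600),interpolation=cv2.INTER_CUBIC);print('o',u-20,v-60)
cv2.imwrite('pics/w4c.png',np.hstack([k,k2]))
E
```

```text
rod foot [0.5192 0.119  0.1451] u,v mm -16.48 -0.43 bar z rel ring(.065) mm 80.1 F [-0.2  0.3 -1.1] t 4.63 gw 0.0117
276 186
o 216 126
242 227
o 222 167
```

View pics/w4c.png

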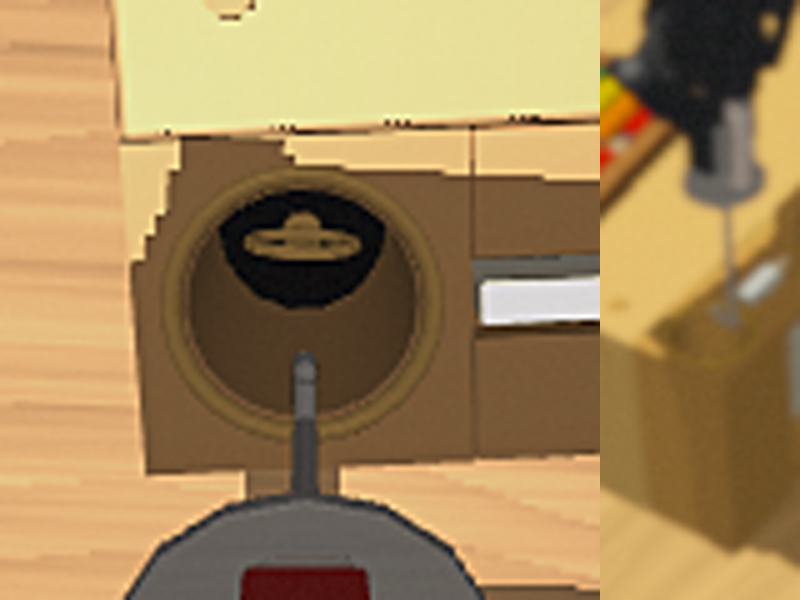

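The hook tip shows at (304,358), the bore rim is centred at (303,304) and the ring at (303,243). The ring lies level in the picture, so it is square to the hook bar.

```bash
python3 - <<'E'
from h import *
f='w4.png'; g=lambda x,y:(216+x/5-.4,126+y/5-.4)
def show(nm,x,y,z):
    w=px(f,*g(x,y),z); e=w[:2]-B; print(nm,w.round(4),'u,v',(e@n*1e3).round(2),(e@m*1e3).round(2))
show('bore',303,304,.13); show('ring',303,243,.065); show('ring66',303,243,.0665);show('tip top front',304,351,.1531);show('tip top ctr',304,358,.1531); show('elbow',304,422,.147)
show('ringL',243,241,.065);show('ringR',362,241,.065)
a=np.array(proj(f,[*(B+ -.0055*n),.1531]));print((a-[216,126]+.4)*5)
E
```

```text
bore [0.5356 0.1205 0.13  ] u,v 0.04 0.21
ring [0.535  0.1204 0.065 ] u,v -0.64 0.15
ring66 [0.5352 0.1204 0.0665] u,v -0.37 0.15
tip top front [0.5329 0.1202 0.1531] u,v -2.69 0.08
tip top ctr [0.5317 0.1202 0.1531] u,v -3.86 0.08
elbow [0.5191 0.1195 0.147 ] u,v -16.55 0.11
ringL [0.5347 0.1334 0.065 ] u,v -0.16 13.17
ringR [0.536  0.1077 0.065 ] u,v -0.24 -12.65
[304.53103318 367.76860449]
```

{"api": "apply_moves", "payload": {"motion": [{"tx": -0.06, "ty": 0, "tz": 0.6, "turn": 0, "jaw": -0.9}, {"tx": -0.06, "ty": 0, "tz": 2, "turn": 0, "jaw": -0.9}, {"tx": -0.06, "ty": 0, "tz": 3.5, "turn": 0, "jaw": -0.9}, {"tx": -0.06, "ty": 0, "tz": 5, "turn": 0, "jaw": -0.9}, {"tx": -0.06, "ty": 0, "tz": 6, "turn": 0, "jaw": -0.9}]}}

```text
time_s: 5.15
position: [0.517, 0.1213, 0.2066]
tool_rot: [[0.999, 0.054, -0.004], [0.054, -0.999, -0.002], [-0.004, 0.001, -1.0]]
ft_force: [0.6, -1.1, -0.0]
grip_width: 0.0117
```

```bash
sed -i 's/^KX=.*/KX=.0013/' h.py; python3 -c "
from h import *
hook();to([0,0,0],3)"
```

```text
rod foot [0.5178 0.1212 0.0838] u,v mm -17.75 1.8 bar z rel ring(.065) mm 18.8 F [ 0.6 -1.1 -0. ] t 5.15 gw 0.0117
move [-52.19   9.3   20.89] yaw now 3.08 turn 0.08 t 5.15 pos [0.517  0.1213 0.2066] F [ 0.6 -1.1 -0. ]
```

{"api": "apply_moves", "payload": {"motion": [{"tx": 0.09, "ty": 0.17, "tz": 0, "turn": 0, "jaw": -0.9}, {"tx": 0.09, "ty": 0.17, "tz": 0, "turn": 0, "jaw": -0.9}, {"tx": 0.09, "ty": 0.17, "tz": 0, "turn": 0, "jaw": -0.9}]}}

```text
time_s: 5.4
position: [0.5179, 0.1201, 0.207]
tool_rot: [[0.999, 0.055, -0.004], [0.055, -0.999, -0.002], [-0.004, 0.001, -1.0]]
ft_force: [-1.2, -0.7, -1.0]
grip_width: 0.0117
```

```bash
python3 -c "
from h import *
hook()"
```

```text
rod foot [0.5187 0.12   0.0842] u,v mm -16.87 0.54 bar z rel ring(.065) mm 19.2 F [-1.2 -0.7 -1. ] t 5.4 gw 0.0117
```

{"api": "apply_moves", "payload": {"motion": [{"tx": 0, "ty": 0.04, "tz": 0.5, "turn": 0, "jaw": -0.9}, {"tx": 0, "ty": 0.04, "tz": 1.0, "turn": 0, "jaw": -0.9}, {"tx": 0, "ty": 0.04, "tz": 1.3, "turn": 0, "jaw": -0.9}, {"tx": 0, "ty": 0.04, "tz": 1.3, "turn": 0, "jaw": -0.9}]}}

```text
time_s: 5.73
position: [0.5175, 0.1197, 0.1932]
tool_rot: [[0.998, 0.055, -0.005], [0.055, -0.999, -0.002], [-0.005, 0.001, -1.0]]
ft_force: [-0.3, -0.6, -0.6]
grip_width: 0.0115
```

```bash
python3 -c "
from h import *
hook()"
```

```text
rod foot [0.5181 0.1195 0.0704] u,v mm -17.49 0.14 bar z rel ring(.065) mm 5.4 F [-0.3 -0.6 -0.6] t 5.73 gw 0.0115
```

{"api": "apply_moves", "payload": {"motion": [{"tx": 0.06, "ty": 0, "tz": 0.4, "turn": 0, "jaw": -0.9}, {"tx": 0.06, "ty": 0, "tz": 0.8, "turn": 0, "jaw": -0.9}, {"tx": 0.06, "ty": 0, "tz": 0.85, "turn": 0, "jaw": -0.9}, {"tx": 0.06, "ty": 0, "tz": 0.85, "turn": 0, "jaw": -0.9}]}}

```text
time_s: 6.07
position: [0.5179, 0.1197, 0.1844]
tool_rot: [[0.998, 0.055, -0.006], [0.055, -0.999, -0.002], [-0.006, 0.001, -1.0]]
ft_force: [0.2, 0.4, -0.5]
grip_width: 0.0118
```

```bash
python3 -c "
from h import *
hook()"
```

```text
rod foot [0.5185 0.1195 0.0616] u,v mm -17.12 0.12 bar z rel ring(.065) mm -3.4 F [ 0.2  0.4 -0.5] t 6.07 gw 0.0118
```

{"api": "apply_moves", "payload": {"motion": [{"tx": 0.25, "ty": 0, "tz": 0, "turn": 0, "jaw": -0.9}, {"tx": 0.5, "ty": 0, "tz": 0, "turn": 0, "jaw": -0.9}, {"tx": 0.7, "ty": 0, "tz": 0, "turn": 0, "jaw": -0.9}, {"tx": 0.7, "ty": 0, "tz": 0, "turn": 0, "jaw": -0.9}]}}

```text
time_s: 6.4
position: [0.5254, 0.12, 0.1844]
tool_rot: [[0.999, 0.054, -0.006], [0.054, -0.999, -0.002], [-0.006, 0.001, -1.0]]
ft_force: [0.2, -0.2, -1.6]
grip_width: 0.0118
```

```bash
python3 -c "
from h import *
hook()"
```

```text
rod foot [0.5261 0.1199 0.0616] u,v mm -9.56 0.07 bar z rel ring(.065) mm -3.4 F [ 0.2 -0.2 -1.6] t 6.4 gw 0.0118
```

{"api": "apply_moves", "payload": {"motion": [{"tx": 0.2, "ty": 0, "tz": 0, "turn": 0, "jaw": -0.9}, {"tx": 0.36, "ty": 0, "tz": 0, "turn": 0, "jaw": -0.9}, {"tx": 0.36, "ty": 0, "tz": 0, "turn": 0, "jaw": -0.9}]}}

```text
time_s: 6.65
position: [0.5294, 0.1202, 0.1844]
tool_rot: [[0.999, 0.054, -0.005], [0.054, -0.999, -0.002], [-0.005, 0.001, -1.0]]
ft_force: [-0.1, 0.5, -1.5]
grip_width: 0.0115
```

```bash
python3 -c "
from h import *
hook()
im,d,c=shot('wrist','w5.png')
u,v=proj('w5.png',[*B,.1]).astype(int)
cv2.imwrite('pics/w5c.png',cv2.resize(cv2.convertScaleAbs(im[v-60:v+60,u-60:u+60,::-1],alpha=1.5,beta=10),(600,600),interpolation=cv2.INTER_CUBIC))"
```

```text
rod foot [0.53   0.1201 0.0616] u,v mm -5.6 0.05 bar z rel ring(.065) mm -3.4 F [-0.1  0.5 -1.5] t 6.65 gw 0.0115
```

View pics/w5c.png

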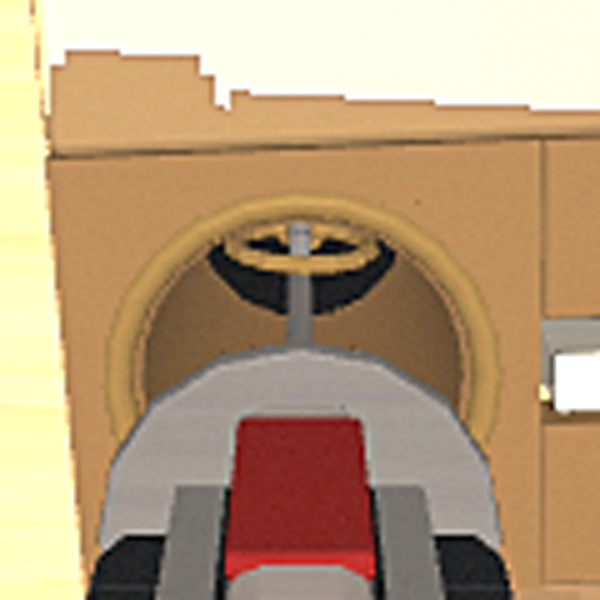

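The picture shows the hook passing through the ring opening, tip at (300,230) beyond the wire. Lifting gently.

{"api": "apply_moves", "payload": {"motion": [{"tx": 0, "ty": 0, "tz": -0.4, "turn": 0, "jaw": -0.9}, {"tx": 0, "ty": 0, "tz": -0.8, "turn": 0, "jaw": -0.9}, {"tx": 0, "ty": 0, "tz": -1.1, "turn": 0, "jaw": -0.9}, {"tx": 0, "ty": 0, "tz": -1.4, "turn": 0, "jaw": -0.9}, {"tx": 0, "ty": 0, "tz": -1.7, "turn": 0, "jaw": -0.9}]}}

```text
time_s: 7.12
position: [0.5291, 0.1202, 0.2011]
tool_rot: [[0.998, 0.054, -0.006], [0.054, -0.999, -0.002], [-0.006, 0.001, -1.0]]
ft_force: [1.2, -0.1, -9.4]
grip_width: 0.0114
```

```bash
python3 -c "
from h import *
hook()"
```

```text
rod foot [0.5296 0.1201 0.0783] u,v mm -6.0 0.1 bar z rel ring(.065) mm 13.3 F [ 1.2 -0.1 -9.4] t 7.12 gw 0.0114
```

{"api": "apply_moves", "payload": {"motion": [{"tx": 0, "ty": 0, "tz": -0.5, "turn": 0, "jaw": -0.9}, {"tx": 0, "ty": 0, "tz": -1.0, "turn": 0, "jaw": -0.9}, {"tx": 0, "ty": 0, "tz": -1.5, "turn": 0, "jaw": -0.9}, {"tx": 0, "ty": 0, "tz": -2.0, "turn": 0, "jaw": -0.9}, {"tx": 0, "ty": 0, "tz": -2.5, "turn": 0, "jaw": -0.9}]}}

```text
time_s: 7.53
position: [0.5291, 0.1203, 0.2265]
tool_rot: [[0.998, 0.054, -0.007], [0.054, -0.999, -0.002], [-0.007, 0.001, -1.0]]
ft_force: [1.2, -0.7, -9.3]
grip_width: 0.0115
```

```bash
python3 -c "
from h import *
hook()"
```

```text
rod foot [0.5296 0.1201 0.1037] u,v mm -5.97 0.14 bar z rel ring(.065) mm 38.7 F [ 1.2 -0.7 -9.3] t 7.53 gw 0.0115
```

{"api": "apply_moves", "payload": {"motion": [{"tx": 0, "ty": 0, "tz": -0.5, "turn": 0, "jaw": -0.9}, {"tx": 0, "ty": 0, "tz": -1.0, "turn": 0, "jaw": -0.9}, {"tx": 0, "ty": 0, "tz": -1.5, "turn": 0, "jaw": -0.9}, {"tx": 0, "ty": 0, "tz": -2.0, "turn": 0, "jaw": -0.9}, {"tx": 0, "ty": 0, "tz": -2.4, "turn": 0, "jaw": -0.9}]}}

```text
time_s: 7.95
position: [0.5292, 0.1203, 0.2511]
tool_rot: [[0.998, 0.054, -0.007], [0.054, -0.999, -0.002], [-0.007, 0.001, -1.0]]
ft_force: [1.3, 0.2, -8.8]
grip_width: 0.0115
```

{"api": "apply_moves", "payload": {"motion": [{"tx": 0, "ty": 0, "tz": -0.1, "turn": 0, "jaw": -0.9}, {"tx": 0, "ty": 0, "tz": -0.2, "turn": 0, "jaw": -0.9}, {"tx": 0, "ty": 0, "tz": -0.3, "turn": 0, "jaw": -0.9}]}}

```text
time_s: 8.2
position: [0.5292, 0.1203, 0.2541]
tool_rot: [[0.998, 0.054, -0.007], [0.054, -0.999, -0.002], [-0.007, 0.001, -1.0]]
ft_force: [0.5, 0.0, -9.0]
grip_width: 0.0114
```

```bash
python3 -c "
from h import *
hook()"
```

```text
rod foot [0.5297 0.1201 0.1313] u,v mm -5.92 0.15 bar z rel ring(.065) mm 66.3 F [ 0.5  0.  -9. ] t 8.2 gw 0.0114
```

Near the stop, so I use 0.7 mm rows and watch the force.

{"api": "apply_moves", "payload": {"motion": [{"tx": 0, "ty": 0, "tz": -0.07, "turn": 0, "jaw": -0.9}, {"tx": 0, "ty": 0, "tz": -0.14, "turn": 0, "jaw": -0.9}]}}

```text
time_s: 8.37
position: [0.5292, 0.1203, 0.2554]
tool_rot: [[0.998, 0.054, -0.007], [0.054, -0.999, -0.002], [-0.007, 0.001, -1.0]]
ft_force: [1.1, -0.4, -8.1]
grip_width: 0.0111
```

{"api": "apply_moves", "payload": {"motion": [{"tx": 0, "ty": 0, "tz": -0.06, "turn": 0, "jaw": -0.9}, {"tx": 0, "ty": 0, "tz": -0.06, "turn": 0, "jaw": -0.9}]}}

```text
time_s: 8.53
position: [0.5293, 0.1203, 0.2561]
tool_rot: [[0.998, 0.054, -0.007], [0.054, -0.999, -0.002], [-0.007, 0.001, -1.0]]
ft_force: [1.0, -0.6, -7.5]
grip_width: 0.0113
```

{"api": "apply_moves", "payload": {"motion": [{"tx": 0, "ty": 0, "tz": -0.06, "turn": 0, "jaw": -0.9}, {"tx": 0, "ty": 0, "tz": -0.06, "turn": 0, "jaw": -0.9}]}}

```text
time_s: 8.7
position: [0.5292, 0.1203, 0.2566]
tool_rot: [[0.998, 0.054, -0.007], [0.054, -0.999, -0.002], [-0.007, 0.001, -1.0]]
ft_force: [1.1, 0.3, -7.7]
grip_width: 0.0113
```

{"api": "apply_moves", "payload": {"motion": [{"tx": 0, "ty": 0, "tz": -0.06, "turn": 0, "jaw": -0.9}, {"tx": 0, "ty": 0, "tz": -0.06, "turn": 0, "jaw": -0.9}]}}

```text
time_s: 8.87
position: [0.5291, 0.1203, 0.2568]
tool_rot: [[0.998, 0.054, -0.008], [0.054, -0.999, -0.002], [-0.008, 0.001, -1.0]]
ft_force: [1.7, 0.0, -12.0]
grip_width: 0.0112
```

{"api": "apply_moves", "payload": {"motion": [{"tx": 0, "ty": 0, "tz": -0.05, "turn": 0, "jaw": -0.9}, {"tx": 0, "ty": 0, "tz": -0.05, "turn": 0, "jaw": -0.9}]}}

```text
time_s: 9.03
position: [0.5291, 0.1203, 0.2569]
tool_rot: [[0.998, 0.054, -0.008], [0.054, -0.999, -0.002], [-0.009, 0.001, -1.0]]
ft_force: [3.2, 0.1, -13.9]
grip_width: 0.012
```

The position stalled at 14 N, so the bolt is at its stop. Now I lower clear of the wire to unhook.

{"api": "apply_moves", "payload": {"motion": [{"tx": 0, "ty": 0, "tz": 0.3, "turn": 0, "jaw": -0.9}, {"tx": 0, "ty": 0, "tz": 0.7, "turn": 0, "jaw": -0.9}, {"tx": 0, "ty": 0, "tz": 1.1, "turn": 0, "jaw": -0.9}, {"tx": 0, "ty": 0, "tz": 1.1, "turn": 0, "jaw": -0.9}, {"tx": 0, "ty": 0, "tz": 1.1, "turn": 0, "jaw": -0.9}]}}

```text
time_s: 9.45
position: [0.529, 0.1203, 0.2462]
tool_rot: [[0.998, 0.054, -0.008], [0.054, -0.999, -0.002], [-0.008, 0.001, -1.0]]
ft_force: [-0.2, -0.0, -1.0]
grip_width: 0.0116
```

```bash
python3 -c "
from h import *
hook()"
```

```text
rod foot [0.5293 0.1202 0.1234] u,v mm -6.28 0.19 bar z rel ring(.065) mm 58.4 F [-0.2 -0.  -1. ] t 9.45 gw 0.0116
```

{"api": "apply_moves", "payload": {"motion": [{"tx": -0.25, "ty": 0, "tz": 0.05, "turn": 0, "jaw": -0.9}, {"tx": -0.5, "ty": 0, "tz": 0.05, "turn": 0, "jaw": -0.9}, {"tx": -0.75, "ty": 0, "tz": 0.05, "turn": 0, "jaw": -0.9}, {"tx": -1.0, "ty": 0, "tz": 0.05, "turn": 0, "jaw": -0.9}, {"tx": -1.05, "ty": 0, "tz": 0.05, "turn": 0, "jaw": -0.9}]}}

```text
time_s: 9.87
position: [0.5181, 0.1197, 0.2459]
tool_rot: [[0.998, 0.054, -0.008], [0.054, -0.999, -0.002], [-0.008, 0.001, -1.0]]
ft_force: [-0.2, 0.8, -1.6]
grip_width: 0.0115
```

```bash
python3 -c "
from h import *
hook()"
```

```text
rod foot [0.5184 0.1196 0.1231] u,v mm -17.24 0.19 bar z rel ring(.065) mm 58.1 F [-0.2  0.8 -1.6] t 9.87 gw 0.0115
```

{"api": "apply_moves", "payload": {"motion": [{"tx": 0, "ty": 0, "tz": -0.5, "turn": 0, "jaw": -0.9}, {"tx": 0, "ty": 0, "tz": -1.0, "turn": 0, "jaw": -0.9}, {"tx": 0, "ty": 0, "tz": -1.7, "turn": 0, "jaw": -0.9}, {"tx": 0, "ty": 0, "tz": -2.5, "turn": 0, "jaw": -0.9}, {"tx": 0, "ty": 0, "tz": -3.3, "turn": 0, "jaw": -0.9}]}}

```text
time_s: 10.28
position: [0.5185, 0.1198, 0.28]
tool_rot: [[0.998, 0.054, -0.007], [0.054, -0.999, -0.002], [-0.007, 0.001, -1.0]]
ft_force: [0.5, 0.3, -0.1]
grip_width: 0.0117
```

```bash
python3 -c "
from h import *
hook();to([.4806,.3599,.279],20.3)
im,d,c=shot('wrist','w6.png')
u,v=proj('w6.png',[*B,.13]).astype(int);print(u-60,v-60)
cv2.imwrite('pics/w6c.png',cv2.resize(im[v-60:v+60,u-60:u+60,::-1],(600,600),interpolation=cv2.INTER_CUBIC))"
```

```text
rod foot [0.5189 0.1196 0.1572] u,v mm -16.75 0.21 bar z rel ring(.065) mm 92.2 F [ 0.5  0.3 -0.1] t 10.28 gw 0.0117
move [ -2.47 -24.18   0.09] yaw now 3.12 turn -17.18 t 10.2833 pos [0.5185 0.1198 0.28  ] F [ 0.5  0.3 -0.1]
217 122
```

View pics/w6c.png

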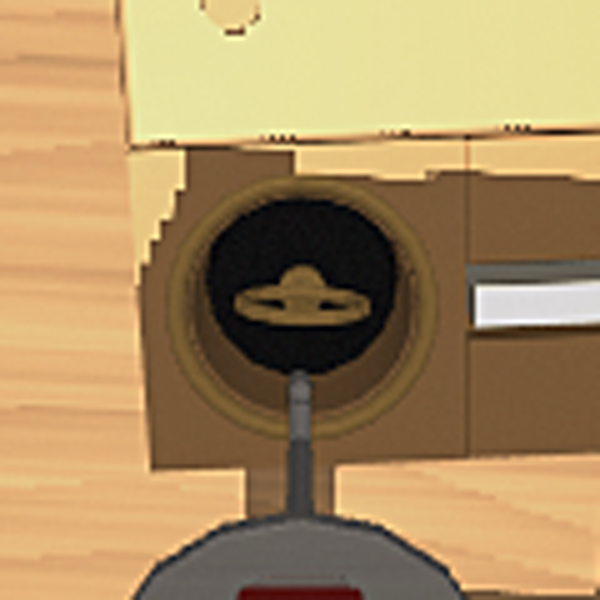

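The bolt has risen: the ring is at (303,300) and the plunger is much higher. I check its height by depth.

```bash
python3 - <<'E'
from h import *
f='w6.png'; g=lambda x,y:(217+x/5-.4,122+y/5-.4)
for x,y in[(302,230),(250,240),(350,240),(260,345),(340,345),(302,318),(270,318),(330,318),(200,400)]:
    u,v=g(x,y); print(x,y,px(f,round(u),round(v)).round(4))
L=load(f)
pts=np.array([px(f,u,v) for u in range(262,292) for v in range(165,200)]);r=np.hypot(*(pts[:,:2]-B).T);a=pts[r<.016]
print(np.histogram(a[:,2],bins=np.arange(.04,.15,.004)))
E
```

```text
302 230 [0.5458 0.121  0.1084]
250 240 [0.5433 0.1307 0.1079]
350 240 [0.5443 0.1111 0.1076]
260 345 [0.5223 0.1277 0.1078]
340 345 [0.5232 0.1118 0.1081]
302 318 [0.5353 0.1205 0.1374]
270 318 [0.5347 0.1259 0.1361]
330 318 [0.5353 0.1151 0.1362]
200 400 [0.5165 0.1382 0.1302]
(array([  0,   0,   0,   0,   0,   0,   0,   0,   0,   0,   0,   0,   0,
         0,   0,   0, 293, 266,  60,  39,  11,   5,  14,  38,  34,   0,
         0]), array([0.04 , 0.044, 0.048, 0.052, 0.056, 0.06 , 0.064, 0.068, 0.072,
       0.076, 0.08 , 0.084, 0.088, 0.092, 0.096, 0.1  , 0.104, 0.108,
       0.112, 0.116, 0.12 , 0.124, 0.128, 0.132, 0.136, 0.14 , 0.144,
       0.148]))
```

The plunger face is at 0.108 m and the ring top at 0.138 m, so the bolt is at its upper stop (60 mm). Key goes back now.

{"api": "apply_moves", "payload": {"motion": [{"tx": -0.5, "ty": -4, "tz": 0, "turn": -5, "jaw": -0.9}, {"tx": -1, "ty": -8, "tz": 0, "turn": -10, "jaw": -0.9}, {"tx": -1.5, "ty": -12, "tz": 0, "turn": -15, "jaw": -0.9}, {"tx": -2, "ty": -16, "tz": 0, "turn": -17.2, "jaw": -0.9}, {"tx": -2.5, "ty": -20, "tz": 0, "turn": -17.2, "jaw": -0.9}]}}

```text
time_s: 10.75
position: [0.4825, 0.32, 0.2819]
tool_rot: [[0.937, 0.349, -0.004], [0.349, -0.937, -0.001], [-0.004, -0.0, -1.0]]
ft_force: [1.4, -0.4, -0.6]
grip_width: 0.0113
```

```bash
python3 -c "
from h import *
to([.4798,.3615,.275],20.3)"
```

```text
move [ 1.2  -3.98  0.69] yaw now 20.44 turn 0.14 t 10.75 pos [0.4825 0.32   0.2819] F [ 1.4 -0.4 -0.6]
```

{"api": "apply_moves", "payload": {"motion": [{"tx": 0.6, "ty": -2, "tz": 0.2, "turn": 0, "jaw": -0.9}, {"tx": 1.2, "ty": -4, "tz": 0.5, "turn": 0, "jaw": -0.9}, {"tx": 1.2, "ty": -4, "tz": 0.7, "turn": 0, "jaw": -0.9}, {"tx": 1.2, "ty": -4, "tz": 0.7, "turn": 0, "jaw": -0.9}]}}

```text
time_s: 11.08
position: [0.4794, 0.3622, 0.2743]
tool_rot: [[0.936, 0.351, -0.005], [0.351, -0.936, -0.002], [-0.005, 0.0, -1.0]]
ft_force: [0.9, 0.1, -1.0]
grip_width: 0.0114
```

```bash
python3 - <<'E'
from h import *
to([.4798,.3615,.1385],20.3)
im,d,c=shot('wrist','w7.png'); f='w7.png'
w2=lambda x,y:px('w2.png',216+x/5-.4,158+y/5-.4,.11)
print('stand ctr',[w2(*p).round(4) for p in((72,348),(563,160),(405,482),(213,5))])
u,v=proj(f,[.481,.362,.12]).astype(int);print(u-60,v-60)
cv2.imwrite('pics/w7c.png',cv2.resize(im[v-60:v+60,u-60:u+60,::-1],(600,600),interpolation=cv2.INTER_CUBIC))
E
```

```text
move [ 0.08  0.07 13.58] yaw now 20.53 turn 0.23 t 11.0833 pos [0.4794 0.3622 0.2743] F [ 0.9  0.1 -1. ]
stand ctr [array([0.4462, 0.3941, 0.11  ]), array([0.513 , 0.3302, 0.11  ]), array([0.4473, 0.3288, 0.11  ]), array([0.5122, 0.3955, 0.11  ])]
217 138
```

View pics/w7c.png

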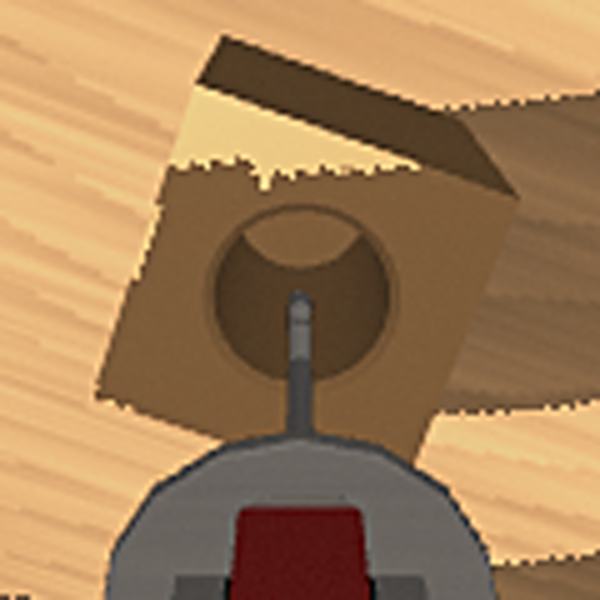

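The hook is over the stand's open hole, tip at (300,300) and hole centre at (300,293). Lowering.

{"api": "apply_moves", "payload": {"motion": [{"tx": -0.05, "ty": 0.05, "tz": 2.5, "turn": 0, "jaw": -0.9}, {"tx": -0.05, "ty": 0.05, "tz": 5, "turn": 0, "jaw": -0.9}, {"tx": -0.05, "ty": 0.05, "tz": 7.5, "turn": 0, "jaw": -0.9}, {"tx": -0.05, "ty": 0.05, "tz": 10, "turn": 0, "jaw": -0.9}, {"tx": -0.05, "ty": 0.05, "tz": 11.5, "turn": 0, "jaw": -0.9}]}}

```text
time_s: 11.55
position: [0.4787, 0.3587, 0.1577]
tool_rot: [[0.938, 0.348, -0.007], [0.348, -0.938, -0.003], [-0.008, 0.001, -1.0]]
ft_force: [-0.7, 0.9, -0.7]
grip_width: 0.0117
```

```bash
python3 -c "
from h import *
to([.4785,.3617,.1385],20.3)"
```

```text
move [ 0.1  -0.29  1.92] yaw now 20.35 turn 0.05 t 11.55 pos [0.4787 0.3587 0.1577] F [-0.7  0.9 -0.7]
```

{"api": "apply_moves", "payload": {"motion": [{"tx": 0.1, "ty": -0.25, "tz": 0.5, "turn": 0, "jaw": -0.9}, {"tx": 0.1, "ty": -0.25, "tz": 1.0, "turn": 0, "jaw": -0.9}, {"tx": 0.1, "ty": -0.25, "tz": 1.4, "turn": 0, "jaw": -0.9}, {"tx": 0.1, "ty": -0.25, "tz": 1.6, "turn": 0, "jaw": -0.9}, {"tx": 0.1, "ty": -0.25, "tz": 1.7, "turn": 0, "jaw": -0.9}]}}

```text
time_s: 11.97
position: [0.479, 0.3613, 0.1413]
tool_rot: [[0.938, 0.348, -0.006], [0.348, -0.938, -0.003], [-0.006, 0.001, -1.0]]
ft_force: [-0.9, -0.1, -1.1]
grip_width: 0.0116
```

{"api": "apply_moves", "payload": {"motion": [{"tx": 0, "ty": 0, "tz": 0.05, "turn": 0, "jaw": -0.9}, {"tx": 0, "ty": 0, "tz": 0.1, "turn": 0, "jaw": -0.9}]}}

```text
time_s: 12.13
position: [0.4793, 0.3614, 0.141]
tool_rot: [[0.938, 0.348, -0.004], [0.348, -0.938, -0.002], [-0.005, 0.001, -1.0]]
ft_force: [-0.1, -0.8, -1.2]
grip_width: 0.0112
```

{"api": "apply_moves", "payload": {"motion": [{"tx": 0, "ty": 0, "tz": 0.1, "turn": 0, "jaw": -0.9}, {"tx": 0, "ty": 0, "tz": 0.2, "turn": 0, "jaw": -0.9}]}}

```text
time_s: 12.3
position: [0.4794, 0.3615, 0.1393]
tool_rot: [[0.938, 0.348, -0.004], [0.348, -0.938, -0.002], [-0.004, 0.001, -1.0]]
ft_force: [0.4, 0.1, 0.0]
grip_width: 0.0115
```

{"api": "apply_moves", "payload": {"motion": [{"tx": 0, "ty": 0, "tz": 0.08, "turn": 0, "jaw": -0.9}, {"tx": 0, "ty": 0, "tz": 0.08, "turn": 0, "jaw": -0.9}]}}

```text
time_s: 12.47
position: [0.4794, 0.3615, 0.1385]
tool_rot: [[0.938, 0.348, -0.004], [0.348, -0.938, -0.002], [-0.004, 0.001, -1.0]]
ft_force: [-0.4, 0.5, -1.0]
grip_width: 0.0114
```

{"api": "apply_moves", "payload": {"motion": [{"tx": 0, "ty": 0, "tz": 0.06, "turn": 0, "jaw": -0.9}, {"tx": 0, "ty": 0, "tz": 0.06, "turn": 0, "jaw": -0.9}]}}

```text
time_s: 12.63
position: [0.4794, 0.3615, 0.1379]
tool_rot: [[0.938, 0.348, -0.004], [0.348, -0.938, -0.002], [-0.004, 0.001, -1.0]]
ft_force: [0.1, 0.3, -1.2]
grip_width: 0.0116
```

{"api": "apply_moves", "payload": {"motion": [{"tx": 0, "ty": 0, "tz": 0.06, "turn": 0, "jaw": -0.9}, {"tx": 0, "ty": 0, "tz": 0.06, "turn": 0, "jaw": -0.9}]}}

```text
time_s: 12.8
position: [0.4794, 0.3615, 0.1378]
tool_rot: [[0.938, 0.348, -0.003], [0.348, -0.938, -0.002], [-0.004, 0.001, -1.0]]
ft_force: [-1.8, -2.2, 4.4]
grip_width: 0.0115
```

Collar seated (+4 N). Release.

{"api": "apply_moves", "payload": {"motion": [{"tx": 0, "ty": 0, "tz": 0, "turn": 0, "jaw": -0.5}, {"tx": 0, "ty": 0, "tz": 0, "turn": 0, "jaw": -0.3}, {"tx": 0, "ty": 0, "tz": 0, "turn": 0, "jaw": 0}, {"tx": 0, "ty": 0, "tz": 0, "turn": 0, "jaw": 0}, {"tx": 0, "ty": 0, "tz": 0, "turn": 0, "jaw": 0}]}}

```text
time_s: 13.22
position: [0.4794, 0.3616, 0.1377]
tool_rot: [[0.938, 0.348, -0.003], [0.348, -0.938, -0.002], [-0.004, 0.001, -1.0]]
ft_force: [-0.1, 0.5, -0.4]
grip_width: 0.0427
```

{"api": "apply_moves", "payload": {"motion": [{"tx": 0, "ty": 0, "tz": -2, "turn": 0, "jaw": 0}, {"tx": 0, "ty": 0, "tz": -5, "turn": 0, "jaw": 0}, {"tx": 0, "ty": 0, "tz": -8, "turn": 0, "jaw": 0}, {"tx": 0, "ty": 0, "tz": -10, "turn": 0, "jaw": 0}, {"tx": 0, "ty": 0, "tz": -10, "turn": 0, "jaw": 0}]}}

```text
time_s: 13.63
position: [0.4809, 0.3624, 0.2424]
tool_rot: [[0.938, 0.348, 0.004], [0.348, -0.938, 0.002], [0.005, -0.0, -1.0]]
ft_force: [0.3, 0.2, 1.2]
grip_width: 0.0427
```

```bash
python3 - <<'E'
from h import *
im,d,c=shot('wrist','w8.png'); f='w8.png'
P=np.array([px(f,u,v) for u in range(235,320) for v in range(160,270)])
P=P[np.hypot(P[:,0]-.48,P[:,1]-.362)<.05]
top=P[(P[:,2]>.155)&(P[:,2]<.168)];col=P[(P[:,2]>.1125)&(P[:,2]<.1165)]
print('top',len(top),top.mean(0).round(4),top[:,2].std().round(4),'max z',P[:,2].max(),'collar',len(col),col.min(0).round(4),col.max(0).round(4))
# drawer/pull from w1
L=load('w1.png');Q=np.array([px('w1.png',u,v) for u in range(385,520) for v in range(140,230)])
Q=Q[(Q[:,2]>.162)&(Q[:,2]<.17)];r=cv2.minAreaRect((Q[:,:2]*1e3).astype(np.float32));print('pull',r,Q[:,2].mean())
to([.5375,.037,.24],3)
E
```

```text
top 712 [0.4801 0.3625 0.1592] 0.0009 max z 0.22980833767020872 collar 1190 [0.4568 0.3404 0.1125] [0.5002 0.3834 0.1158]
pull ((543.3436279296875, 33.718780517578125), (14.026371002197266, 39.90751266479492), 5.448317527770996) 0.16538791611300016
move [-5.940e+00  3.246e+01 -2.000e-02] yaw now 20.36 turn 17.36 t 13.6833 pos [0.4803 0.362  0.2398] F [-0.  -0.2 -0.4]
```

Key stands upright: its top is level at 0.159 m and the collar is flat at about 0.114 m. The pull is at (0.543, 0.034) with drawer yaw 5.4°. I'll push the pull with shut fingers from its +y side.

{"api": "apply_moves", "payload": {"motion": [{"tx": -1, "ty": 4, "tz": 0, "turn": 5, "jaw": -1}, {"tx": -2, "ty": 8, "tz": 0, "turn": 10, "jaw": -1}, {"tx": -3, "ty": 12, "tz": 0, "turn": 15, "jaw": -1}, {"tx": -3.5, "ty": 16, "tz": 0, "turn": 15, "jaw": -1}, {"tx": -4, "ty": 20, "tz": 0, "turn": 15, "jaw": -1}]}}

```text
time_s: 14.1
position: [0.5117, 0.1588, 0.2386]
tool_rot: [[0.996, 0.093, -0.001], [0.093, -0.996, -0.0], [-0.001, -0.0, -1.0]]
ft_force: [1.0, 0.3, 0.5]
grip_width: 0.0004
```

```bash
python3 -c "
from h import *
to([.5388,.0815,.162],5.4)"
```

```text
move [1.98 7.95 7.65] yaw now 5.36 turn -0.04 t 14.1 pos [0.5117 0.1588 0.2386] F [1.  0.3 0.5]
```

{"api": "apply_moves", "payload": {"motion": [{"tx": 1, "ty": 4, "tz": 0, "turn": 0, "jaw": -1}, {"tx": 2, "ty": 8, "tz": 0, "turn": 0, "jaw": -1}, {"tx": 2, "ty": 8, "tz": 2.5, "turn": 0, "jaw": -1}, {"tx": 2, "ty": 8, "tz": 5, "turn": 0, "jaw": -1}, {"tx": 2, "ty": 8, "tz": 7.5, "turn": 0, "jaw": -1}]}}

```text
time_s: 14.52
position: [0.5386, 0.0801, 0.1614]
tool_rot: [[0.996, 0.091, -0.003], [0.091, -0.996, 0.0], [-0.003, -0.0, -1.0]]
ft_force: [-0.0, 0.9, -0.7]
grip_width: -0.0001
```

{"api": "apply_moves", "payload": {"motion": [{"tx": 0, "ty": 0.3, "tz": 0.1, "turn": 0, "jaw": -1}, {"tx": 0, "ty": 0.6, "tz": 0.1, "turn": 0, "jaw": -1}, {"tx": 0, "ty": 1, "tz": 0.1, "turn": 0, "jaw": -1}, {"tx": 0, "ty": 1.3, "tz": 0.1, "turn": 0, "jaw": -1}, {"tx": 0, "ty": 1.6, "tz": 0.1, "turn": 0, "jaw": -1}]}}

```text
time_s: 14.93
position: [0.5406, 0.064, 0.1616]
tool_rot: [[0.996, 0.092, -0.0], [0.092, -0.996, 0.0], [-0.0, -0.0, -1.0]]
ft_force: [1.5, 1.9, 0.2]
grip_width: -0.0002
```

```bash
cat >> h.py <<'E'
def door():
    s=telemetry.observe();a=np.radians(5.4);e=s['position'][:2]-np.array([.5433,.0337])
    print('rel shut pull, drawer mm',round((e@[np.cos(a),np.sin(a)])*1e3,1),round((e@[-np.sin(a),np.cos(a)])*1e3,1),'z',s['position'][2].round(4),'F',s['ft_force'].round(1),round(s['time_s'],2))
E
python3 -c "
from h import *
door();to([0,0,0],5.4)"
```

```text
rel shut pull, drawer mm 0.2 30.5 z 0.1616 F [1.5 1.9 0.2] 14.93
move [-54.41   1.43  16.18] yaw now 5.26 turn -0.14 t 14.9333 pos [0.5406 0.064  0.1616] F [1.5 1.9 0.2]
```

{"api": "apply_moves", "payload": {"motion": [{"tx": 0, "ty": 0.6, "tz": 0, "turn": 0, "jaw": -1}, {"tx": 0, "ty": 1.3, "tz": 0, "turn": 0, "jaw": -1}, {"tx": 0, "ty": 2.1, "tz": 0, "turn": 0, "jaw": -1}, {"tx": 0, "ty": 2.9, "tz": 0, "turn": 0, "jaw": -1}, {"tx": 0, "ty": 3.7, "tz": 0, "turn": 0, "jaw": -1}]}}

```text
time_s: 15.35
position: [0.5442, 0.0263, 0.162]
tool_rot: [[0.996, 0.091, 0.0], [0.091, -0.996, 0.0], [0.001, -0.0, -1.0]]
ft_force: [1.1, 2.3, 2.6]
grip_width: -0.0003
```

```bash
python3 -c "
from h import *
door()"
```

```text
rel shut pull, drawer mm 0.2 -7.5 z 0.162 F [1.1 2.3 2.6] 15.35
```

{"api": "apply_moves", "payload": {"motion": [{"tx": 0, "ty": 0.8, "tz": 0, "turn": 0, "jaw": -1}, {"tx": 0, "ty": 1.6, "tz": 0, "turn": 0, "jaw": -1}, {"tx": 0, "ty": 2.4, "tz": 0, "turn": 0, "jaw": -1}, {"tx": 0, "ty": 3.2, "tz": 0, "turn": 0, "jaw": -1}, {"tx": 0, "ty": 4.0, "tz": 0, "turn": 0, "jaw": -1}]}}

```text
time_s: 15.77
position: [0.5481, -0.0144, 0.162]
tool_rot: [[0.996, 0.091, 0.001], [0.091, -0.996, 0.0], [0.001, -0.0, -1.0]]
ft_force: [1.5, 2.7, 1.7]
grip_width: 0.0001
```

```bash
python3 -c "
from h import *
door()"
```

```text
rel shut pull, drawer mm 0.2 -48.3 z 0.162 F [1.5 2.7 1.7] 15.77
```

{"api": "apply_moves", "payload": {"motion": [{"tx": 0, "ty": 0.7, "tz": 0, "turn": 0, "jaw": -1}, {"tx": 0, "ty": 1.4, "tz": 0, "turn": 0, "jaw": -1}, {"tx": 0, "ty": 1.8, "tz": 0, "turn": 0, "jaw": -1}, {"tx": 0, "ty": 2.1, "tz": 0, "turn": 0, "jaw": -1}, {"tx": 0, "ty": 2.3, "tz": 0, "turn": 0, "jaw": -1}]}}

```text
time_s: 16.18
position: [0.5502, -0.0377, 0.162]
tool_rot: [[0.996, 0.091, 0.001], [0.091, -0.996, 0.0], [0.001, -0.0, -1.0]]
ft_force: [1.5, 2.5, 1.6]
grip_width: -0.0002
```

{"api": "apply_moves", "payload": {"motion": [{"tx": 0, "ty": 0.12, "tz": 0, "turn": 0, "jaw": -1}, {"tx": 0, "ty": 0.24, "tz": 0, "turn": 0, "jaw": -1}, {"tx": 0, "ty": 0.36, "tz": 0, "turn": 0, "jaw": -1}]}}

```text
time_s: 16.43
position: [0.5503, -0.0388, 0.162]
tool_rot: [[0.996, 0.092, 0.0], [0.092, -0.996, 0.005], [0.001, -0.005, -1.0]]
ft_force: [1.2, 19.8, 5.1]
grip_width: 0.0001
```

```bash
python3 -c "
from h import *
door()"
```

```text
rel shut pull, drawer mm 0.1 -72.8 z 0.162 F [ 1.2 19.8  5.1] 16.43
```

The door stalled at -72.8 mm with 20 N, which matches the stop. Backing off and up.

{"api": "apply_moves", "payload": {"motion": [{"tx": 0, "ty": -1, "tz": 0, "turn": 0, "jaw": -1}, {"tx": 0, "ty": -1.5, "tz": 0, "turn": 0, "jaw": -1}, {"tx": 0, "ty": -1.5, "tz": -3, "turn": 0, "jaw": -1}, {"tx": 0, "ty": -1.5, "tz": -7, "turn": 0, "jaw": -1}, {"tx": -3, "ty": -1.5, "tz": -10, "turn": 0, "jaw": -1}]}}

```text
time_s: 16.85
position: [0.5218, -0.0273, 0.2633]
tool_rot: [[0.996, 0.093, 0.003], [0.093, -0.996, 0.004], [0.003, -0.004, -1.0]]
ft_force: [0.0, 0.2, -0.0]
grip_width: 0.0001
```

{"api": "apply_moves", "payload": {"motion": [{"tx": -4, "ty": 0, "tz": 0, "turn": 0, "jaw": -1}, {"tx": -5, "ty": 0, "tz": 0, "turn": 0, "jaw": -1}, {"tx": -5, "ty": 0, "tz": 0, "turn": 0, "jaw": -1}]}}

```text
time_s: 17.1
position: [0.4701, -0.0319, 0.2637]
tool_rot: [[0.996, 0.092, 0.003], [0.092, -0.996, 0.003], [0.003, -0.003, -1.0]]
ft_force: [0.6, -0.1, -0.3]
grip_width: -0.0001
```

```bash
python3 - <<'E'
from h import *
im,d,c=shot('wrist','w9.png'); shot('side','sd9.png'); shot('scene','sc9.png'); f='w9.png'
a=np.radians(5.4);X=np.array([np.cos(a),np.sin(a)]);Y=np.array([-X[1],X[0]])
for y in (0,-105): 
    w=np.array([.5433,.0337])+Y*y*1e-3; print(y,proj(f,[*w,.166]))
Q=np.array([px(f,u,v) for u in range(0,560,1) for v in range(0,300,1)]);Q=Q[(Q[:,2]>.162)&(Q[:,2]<.17)&(np.hypot(Q[:,0]-.548,Q[:,1]+.02)<.12)]
r=cv2.minAreaRect((Q[:,:2]*1e3).astype(np.float32));print(len(Q),r,'opening mm',-((np.array(r[0])/1e3-[.5433,.0337])@Y)*1e3)
A=cv2.imread('pics/side0.png');Bm=cv2.imread('pics/sd9.png')
cv2.imwrite('pics/fin.png',cv2.resize(Bm,(784,588)))
E
```

```text
0 [193.63689247 112.44670856]
-105 [344.28640398 112.09949294]
1166 ((553.291259765625, -71.16101837158203), (13.443399429321289, 39.70463180541992), 5.334489345550537) opening mm 105.33590206476198
```

View pics/fin.png

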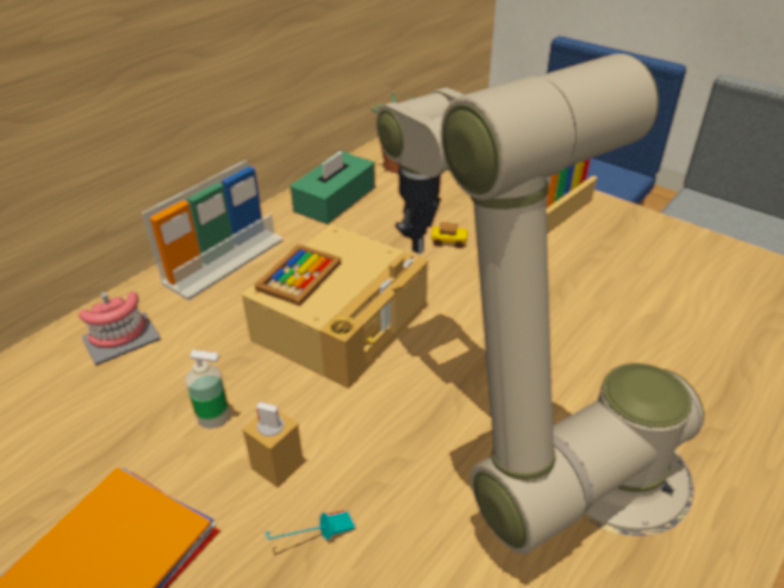

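The final view shows the key upright in its stand at (268,425), the ring standing at the bore mouth at (343,325) and the door open. The abacus, car and bottle look unmoved, and the gripper is clear. Handing in.

```bash
python3 -c "
from h import *
print(close_job())"
```

```text
the job is handed in; nothing more can be done
None
```

I drew the bolt up to its stop, stood the key back in its stand and slid the door fully open, in that order. I handed the job in at about 17 s of robot time.

- **Bolt:** Drawing it took about 9 N, and it stalled at 14 N against its stop. Depth readings afterwards put the bolt's top face at 0.108 m and the ring's top at 0.138 m, which is the full 60 mm. I saw no sign of the key touching ring or bore on the way in or out.
- **Key:** It stands upright with its collar flat on the stand. I lowered it to a light contact of about 4 N before letting go.
- **Door:** The camera measured 105.3 mm of opening, against 105 mm for fully open. The push reached about 20 N at the stop, and I then backed the arm off and up.
- **Other things:** The abacus, car and sanitiser looked unmoved in the last picture. The arm hid the tub in that view, and I did not check it or the toys inside the drawer separately.

The first fixed-camera estimate of the pull was about 6 mm off the wrist-camera one. I used the wrist-camera value, which agreed with the drawer's geometry.

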